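# Change over the two lidded bar boxes

## Task

Two matching wooden boxes stand on the worktop: the one with the filter packet has its lid propped up on a folding stay, the other is shut. Close the open one by pressing the peg at its stay's knee straight down until the lid sinks fully shut; open the other by raising its lid by the front knob until its own stay snaps straight and holds it up. Either order will do.

Things in the scene. Friction and masses are not known exactly. Their poses are not given: they have to be found in the camera images.
- filter_peg (a point): Middle of the black grip (16 mm diameter, 48 mm long, level) on the rod sticking out of the stay's knee on the open box, 54 mm outside the lid's side edge, 138 mm above the worktop while locked. y axis: along the rod towards the box, parallel to the lid hinge. Press it straight down: it takes about 4 N; under 30 mm it springs back, past 40 mm the damped lid sinks shut by itself in 2 s.
- filter_box: The box that stands open, a packet of filters in it: wood, 200 deep (x), 140 wide (y), 100 high (z) mm; origin under its centre, front (-x) to the robot. Lid 14 mm thick, hinged at the back; raised, it and its knob reach 335 mm above the worktop, so keep a wide gripper body outside the lid's side edge. The stay, two 74 mm steel links, is on the outside of the right-hand (-y) wall.
- filter_lid (a joint): Lid hinge of the box that stands open, rad: 0 = shut, 1.22 = propped up by the straight, locked stay.
- cup_knob (a point): Centre of the steel knob (barrel 26 mm in diameter, 28 mm long, its axis = y axis, parallel to the hinge) 34 mm ahead of the front edge of the shut box's lid, 107 mm above the worktop. Lid shut: x points level to the hinge, z up; axes turn with the lid. The hinge axis lies 230 mm from this point along x, so the knob rises on an arc of 230 mm radius, to 323 mm above the worktop.
- cup_box: The box that is shut at the start, same size, build and origin as the open one. Its lid weighs 0.6 kg, hinge damped: let go too early, it sinks shut. Its stay, on the right-hand (-y) wall, unfolds by itself as the lid rises, snaps straight from about 1.12 rad and stops the lid at 1.22 rad.
- cup_lid (a joint): Lid hinge of the box that is shut at the start, rad: 0 = shut, 1.22 = fully raised, stay straight and locked.

How it is judged:
By the outcome, as a careful person would: the job done as asked, in the order asked, and still so for the second after the job is handed in, with the robot touching nothing.
It also fails if it takes over 64 s, if anything falls off the work surface, if the arm or the gripper's body presses on something with over 40 N, if the wrist force passes 120 N, or if a joint passes its speed limit or range.

## Robot

A 7-joint arm with a two-finger parallel gripper is mounted at the origin on a cart in front of the work surface, level with it; the furniture and walls round the work are solid. World frame = base frame: x ahead of the robot, y to its left, z up, the work surface at z = 0. Lengths are in mm, angles in rad, forces in N, time in s.
With the tool pointing down it reaches from about 425 to 975 mm from the base axis. Payload 16.7 kg.
Tool frame: the origin (TCP) lies at the very end of the fingers, on their centre line; the grasp point (between the pads) lies r.grip_point_offset behind it (r.grip_point_offset is the distance from the TCP to the grasp point, in mm); z points along the fingers, y is the line along which they close (so a half turn about z gives the same grasp; the last joint's range is limited). The gripper opens to 85 mm and grips with 20 to 120 N. Pads are 22 mm wide; open, the fingers measure 114 mm over their backs; the gripper's body (76 mm by 85 mm) begins 54 mm behind the grasp point. The pads swing forward as they close: fully open they stand 13 mm farther back than shut.
Start: joints at [-1.282, 0.426, 0.074, 1.606, -0.034, 1.111, -0.067], TCP at [286.776, 611.012, 231.302] pointing down, gripper open.
Joint ranges: [-2.85, 2.85], [-0.5, 2.14], [-1.23, 1.37], [0.21, 2.46], [-1.02, 4.16], [0.16, 2.05], [-2.73, 2.73]. Speed limits (rad/s): [1.89, 1.89, 2.39, 2.39, 3.01, 3.01, 3.01].

## Interface

Orientations are given as a unit quaternion [x, y, z, w].
In Python, from workcell import r, capture gives the robot as it stands. The module is installed in compiled form; this text tells all that it offers.
- The arm moves only by the tool step_arm, never from a script. Its argument "series" is text: rows parted by semicolons, each of 5 numbers parted by spaces: the closure, from 0 (fully open) to 1 (shut), then the shift along the tool's x, y, z scaled (see below), then the turn about the tool's z scaled (see below). In form: grip x y z twist; .... A call has 1 to 5 rows; each row shifts and turns the commanded pose from where the row before left it, along the tool's axes as they then stand; what a row does not reach is not made up. The controller multiplies each number of a shift by 0.02 m and each number of a turn by pi rad. A row lasts 1/10 s, in which the tool goes at most 50 mm and 8.59 degrees, less where a joint would pass 70% of its speed; a pose out of reach is approached as far as the arm can. A call with a number of a shift or a turn outside -1 to 1 is refused whole. A call with a gripper value outside its range is refused whole. The fingers move at their own pace and stop on an object; "grip_force" is the grip in N (left out, the last holds). Time passes only in rows, so rows that do not move let the fingers close. It gives the time, the measured TCP pose, the force, the opening and the grip force at its end, in the units of the state.
- r.sense(): the state, without advancing time (a new reading comes with each control period).
- capture(name): name is "scene" or "top"; returns a dict with "image" (384x512x3 uint8, red, green, blue), "z_map" (384x512 float32, mm along the optical axis (not along the pixel's ray), 0 where there is no reading), "fov_y" (degrees; the focal length in pixels is half the picture's height over the tangent of half this angle, whatever the lens; pixels are square), "cx", "cy" (the principal point, pixels), "world_from_camera" (4x4, takes a point from camera to world coordinates). Camera axes: x right, y down, z forward; pixel columns grow to the right and rows downward; lengths in mm; the calibration is good to about 2 mm. A picture is of the moment at which its call begins.
- r.job_done(): hands the job in; it is judged then, once.
The state is a dict: "time": time; "qpos": joint angles; "dq": joint speeds; "tau": joint torques, N m; "position": TCP position; "tcp_rot": TCP orientation; "force": force on the tool from outside, world axes, zero at the start; "moment": the same for the moment, N m; "opening": finger opening in mm; "grasp_force": force on a finger pad.
Only numpy, scipy, OpenCV 4.12 (cv2) and the standard library are available. Lean on these libraries where they do the work, as an engineer would, in place of code of your own. Each camera call takes 0.05 s, during which the arm holds its last target. There are 200 camera calls.

## Working session

There is one attempt and no reset: what is moved stays moved. The work goes in short steps, Python scripts to look and compute and a tool call to move; the robot and the scene stay as the last step left them, time stands still between calls to the robot, and variables do not carry over. Pictures are saved under pics/ and viewed, at most 10 in all, crops included, and the job is handed in when it is done.

Besides the shell and the picture viewer there is one more tool, called after ">>>" as a command line: name --argument value ..., lists and objects as JSON in quotes. step_arm: Moves the arm, as the interface text tells. Its arguments: {"type":"object","properties":{"series":{"type":"string"},"grip_force":{"type":"number"}},"required":["series"]}

```bash
mkdir -p pics; cat > h.py <<'E'
import numpy as np, cv2
from workcell import r, capture
def cloud(c):
    h,w=c["z_map"].shape; f=h/2/np.tan(np.radians(c["fov_y"])/2)
    v,u=np.mgrid[:h,:w]; z=c["z_map"].astype(float)
    P=np.stack([(u-c["cx"])*z/f,(v-c["cy"])*z/f,z,np.ones_like(z)],-1)@np.array(c["world_from_camera"]).T
    P=P[...,:3]; P[z==0]=np.nan; return P
E
python3 - <<'E'
from h import *
ims=[]
for n in("scene","top"):
    c=capture(n); np.savez(f"{n}.npz",P=cloud(c),im=c["image"]); cv2.imwrite(f"pics/{n}.png",c["image"][...,::-1])
    print(n,c["fov_y"],np.round(c["world_from_camera"],3).tolist())
s=r.sense(); print(s["time"],s["position"],s["tcp_rot"],s["opening"],r.grip_point_offset)
E
```

```text
scene 45.52007076285649 [[0.885, -0.363, 0.293, 207.003], [-0.466, -0.697, 0.545, -598.397], [0.007, -0.619, -0.785, 1106.47], [0.0, 0.0, 0.0, 1.0]]
top 46.85960479144527 [[-0.075, -0.972, 0.224, 345.839], [-0.997, 0.072, -0.02, 127.073], [0.004, -0.225, -0.974, 1122.527], [0.0, 0.0, 0.0, 1.0]]
0.1 [286.63388298 610.69732403 230.67273358] [ 2.17666847e-01  9.76022952e-01 -5.76851725e-04 -9.31166668e-05] 85.26124148978165 18.700000000000003
```

View pics/scene.png

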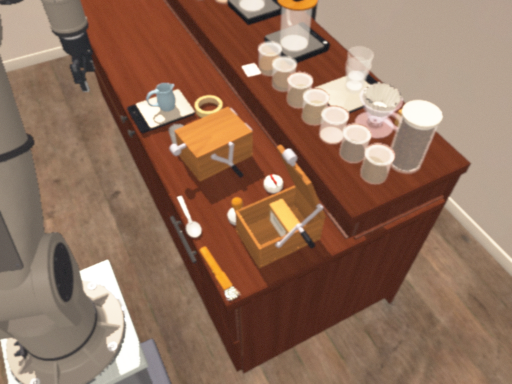

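View pics/top.png

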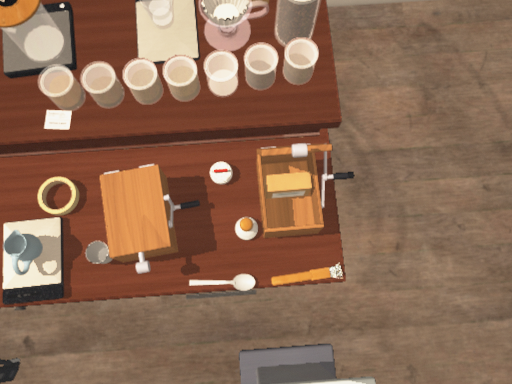

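The scene picture shows the shut box at about (213,143) and the open one at (280,225). In the top picture the shut box's lid is centred at (137,212) with its knob at (142,265) and a glass beside it at (97,252). The open box's black grip is at (342,176).

```bash
python3 - <<'E'
from h import *
for n in("top","scene"):
    d=np.load(n+".npz"); P=d["P"]; im=d["im"].astype(int)
    def box(u0,u1,v0,v1,m,name):
        Q=P[v0:v1,u0:u1][m[v0:v1,u0:u1]]
        if len(Q)==0: print(n,name,"none");return
        c=np.median(Q,0); Q=Q[np.linalg.norm(Q-c,axis=1)<120]
        print(n,name,len(Q),"med",c.round(),"min",Q.min(0).round(),"max",Q.max(0).round(),end=" ")
        w,V=np.linalg.eigh(np.cov((Q[:,:2]-Q[:,:2].mean(0)).T)); print("mean",Q.mean(0).round(),"axis",V[:,1].round(2))
    dark=(im.max(-1)<60); z=P[...,2]
    grey=(im.max(-1)-im.min(-1)<40)&(im.min(-1)>110)
    if n=="top":
        box(333,358,165,190,dark&(z>90),"peg")
        box(130,155,252,278,grey&(z>80),"knob")
        lid=(z>106)&(z<124)&(im[...,0]-im[...,2]>50); 
        vv,uu=np.nonzero(lid[155:265,95:185]); Q=P[155:265,95:185][lid[155:265,95:185]]
        rc=cv2.minAreaRect(Q[:,:2].astype(np.float32)); print("lid",len(Q),rc,np.median(Q[:,2]))
        box(80,112,240,268,z>15,"glass"); box(235,260,215,240,z>10,"eggcup"); box(208,234,160,186,z>8,"salt")
        box(270,345,262,286,z>4,"brush");box(175,205,198,214,dark&(z>10),"peg2")
        box(255,335,140,235,(z>85)&(z<115)&(im[...,0]-im[...,2]>50),"openrim")
    else:
        box(297,316,230,246,dark&(z>90),"peg")
        box(165,190,140,160,grey&(z>80),"knob")
        box(165,190,115,140,z>15,"glass")
for n,(u0,u1,v0,v1) in(("top",(75,365,130,300)),):
    im=np.load(n+".npz")["im"][v0:v1,u0:u1,::-1]; cv2.imwrite("pics/c1.png",cv2.resize(im,None,fx=2.7,fy=2.7,interpolation=cv2.INTER_CUBIC))
im=np.load("scene.npz")["im"][90:270,120:340,::-1]; cv2.imwrite("pics/c2.png",cv2.resize(im,None,fx=3.3,fy=3.3,interpolation=cv2.INTER_CUBIC))
E
```

```text
top peg 103 med [ 612. -113.  145.] min [ 606. -133.  141.] max [621. -89. 151.] mean [ 613. -112.  145.] axis [-0.02  1.  ]
top knob 187 med [445. 361. 116.] min [428. 345.  91.] max [476. 375. 124.] mean [447. 360. 116.] axis [-0.99 -0.16]
lid 5175 ((575.4971923828125, 376.51531982421875), (203.65948486328125, 144.19696044921875), 6.718658447265625) 113.97924967796871
top glass 357 med [491. 489.  54.] min [462. 429.  15.] max [515. 504. 118.] mean [490. 478.  58.] axis [0.11 0.99]
top eggcup 407 med [522. 119.  23.] min [500.  91.  10.] max [557. 148.  88.] mean [523. 119.  42.] axis [-0.01  1.  ]
top salt 401 med [675. 173.  27.] min [648. 145.   8.] max [707. 203.  43.] mean [675. 173.  27.] axis [-0.85  0.53]
top brush 735 med [399. -28.  12.] min [ 380. -118.    4.] max [434.  69.  19.] mean [399. -26.  11.] axis [-0.07  1.  ]
top peg2 100 med [594. 257.  41.] min [587. 233.  35.] max [604. 278.  47.] mean [595. 256.  40.] axis [-0.11  0.99]
top openrim 1460 med [612.   7.  92.] min [502. -61.  85.] max [707.  81. 113.] mean [599.   7.  94.] axis [-0.95 -0.32]
scene peg 46 med [ 610. -122.  145.] min [ 607. -135.  138.] max [619. -94. 151.] mean [ 611. -119.  145.] axis [-0.17  0.99]
scene knob 110 med [443. 357. 115.] min [429. 343. 102.] max [472. 374. 125.] mean [445. 357. 115.] axis [-0.97 -0.24]
scene glass 296 med [491. 467.  70.] min [463. 375.  30.] max [520. 510. 120.] mean [486. 441.  94.] axis [-0.02  1.  ]
```

View pics/c1.png

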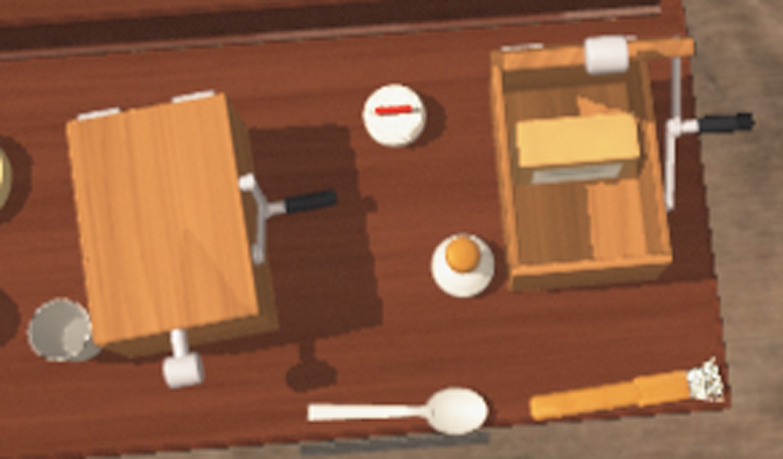

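View pics/c2.png

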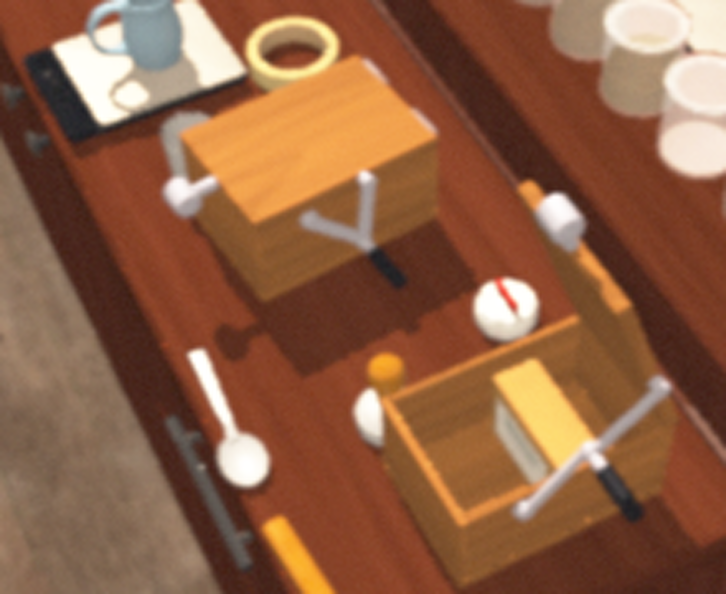

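The crops confirm the layout. The knob is ahead of the shut lid with nothing near it except the glass to its left. The peg is at crop (725,123), clear on the outside of the open box.

My estimates:
- **Knob:** centre (442,361,107), box yaw 6.7°.
- **Peg:** centre (613,-112,138).

I'll do the knob first.

>>> step_arm --series "0 0 0 0 -0.044; 0 0 0 0 -0.044; 0 0 0 0 -0.044; 0 0 0 0 -0.044; 0 0 0 0 0" --grip_force 40

```text
time: 0.6
position: [286.8, 610.8, 230.9]
tcp_rot: [-0.058, 0.998, -0.0, -0.0]
force: [-0.4, 0.0, 0.7]
opening: 85.3
grasp_force: 0.0
```

>>> step_arm --series "0 -0.45 -0.95 0 0; 0 -0.45 -0.95 0 0; 0 -0.45 -0.95 0 0; 0 -0.45 -0.95 0 0; 0 -0.45 -0.95 0 0"

```text
time: 1.1
position: [343.5, 519.8, 231.5]
tcp_rot: [-0.056, 0.998, 0.0, 0.0]
force: [-0.4, 0.8, 0.0]
opening: 85.4
grasp_force: 0.0
```

>>> step_arm --series "0 -0.45 -0.95 0 0; 0 -0.45 -0.95 0 0; 0 -0.45 -0.95 0 0; 0 -0.45 -0.95 0 0; 0 0 0 0 0"

```text
time: 1.6
position: [389.4, 446.6, 231.7]
tcp_rot: [-0.054, 0.999, -0.0, 0.0]
force: [0.6, -0.5, -0.0]
opening: 85.4
grasp_force: 0.0
```

>>> step_arm --series "0 -0.43 -0.91 0.5 0; 0 -0.43 -0.91 0.5 0; 0 -0.43 -0.91 0.5 0; 0 -0.43 -0.91 0.5 0; 0 -0.43 -0.91 0.5 0"

```text
time: 2.1
position: [440.2, 363.6, 181.1]
tcp_rot: [-0.057, 0.998, 0.0, 0.0]
force: [0.4, 0.3, -0.2]
opening: 85.4
grasp_force: 0.0
```

>>> step_arm --series "0 0 0 0 0; 0 0 0 0 0"

```text
time: 2.3
position: [439.9, 364.3, 181.4]
tcp_rot: [-0.056, 0.998, 0.0, -0.0]
force: [-0.0, 0.2, 0.2]
opening: 85.2
grasp_force: 0.0
```

```bash
cat >> h.py <<'E'
from scipy.spatial.transform import Rotation as R
def to(p):  # shift in tool units of 20 mm to world target p
    s=r.sense(); M=R.from_quat(s["tcp_rot"]); d=np.array(p)-s["position"]
    print("pos",np.round(s["position"],1),"F",np.round(s["force"],1),"y-dir",M.as_matrix()[:,1].round(3),"units",(M.inv().apply(d)/20).round(2))
E
python3 - <<'E'
from h import *
to([442.4,360.8,92])
c=capture("top");P=cloud(c);z=P[...,2];im=c["image"]
cv2.imwrite("pics/a1.png",cv2.resize(im[130:300,75:365,::-1],None,fx=2.7,fy=2.7))
E
```

```text
pos [439.9 364.3 181.4] F [-0.   0.2  0.2] y-dir [-0.112  0.994  0.   ] units [-0.1  -0.19  4.47]
```

View pics/a1.png

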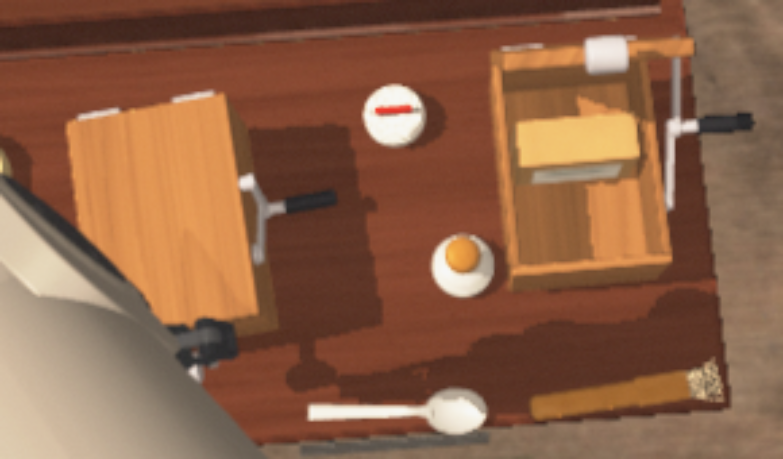

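The hand hides the knob, with its finger showing at crop (205,340), and the boxes haven't moved. I'll descend over the knob and close.

>>> step_arm --series "0 -0.1 -0.19 0.9 0; 0 0 0 0.9 0; 0 0 0 0.9 0; 0 0 0 0.9 0; 0 0 0 0.9 0"

```text
time: 2.85
position: [441.8, 362.4, 91.1]
tcp_rot: [-0.058, 0.998, 0.0, 0.0]
force: [1.1, 0.9, 0.4]
opening: 85.2
grasp_force: 0.0
```

>>> step_arm --series "0.3 0 0 0 0; 0.5 0 0 0 0; 0.7 0 0 0 0; 0.8 0 0 0 0; 0.8 0 0 0 0" --grip_force 30

```text
time: 3.35
position: [442.6, 361.3, 92.5]
tcp_rot: [-0.057, 0.998, 0.0, 0.0]
force: [-1.9, -2.6, 10.1]
opening: 27.5
grasp_force: 31.7
```

>>> step_arm --series "0.8 0 0 0 0; 0.8 0 0 0 0; 0.8 0 0 0 0"

```text
time: 3.65
position: [442.6, 361.4, 92.5]
tcp_rot: [-0.057, 0.998, 0.0, 0.0]
force: [-2.0, -3.9, 9.3]
opening: 27.3
grasp_force: 31.7
```

The knob is gripped: opening 27.3 mm against a 28 mm barrel. Now I'll raise it along the arc.

>>> step_arm --series "0.8 -0.02 0 -0.7 0; 0.8 -0.06 0 -0.7 0; 0.8 -0.11 0 -0.69 0; 0.8 -0.15 0 -0.685 0; 0.8 -0.19 0 -0.675 0"

```text
time: 4.15
position: [453.0, 362.5, 161.6]
tcp_rot: [-0.057, 0.998, 0.0, 0.0]
force: [4.8, 2.2, -6.9]
opening: 27.5
grasp_force: 30.0
```

```bash
cat >> h.py <<'E'
def arc(th):
    z=92.5-0+230*np.sin(th); a=230*(1-np.cos(th)); to([442.6+a*.9935,361.3+a*.114,z])
E
python3 -c "
from h import *
s=r.sense();p=s['position'];a=(p-[442.6,361.3,92.5]);print('th from xz',np.arctan2(a[2],230-a[:2]@[.9935,.114]),'radius',np.hypot(a[2],230-a[:2]@[.9935,.114]),s['moment'])
arc(.305);arc(.61)"
```

```text
th from xz 0.3048623965815166 radius 230.12152528703072 [ 0.38039217 -0.79969553  0.1743597 ]
pos [453.  362.5 161.6] F [ 4.8  2.2 -6.9] y-dir [-0.114  0.993  0.   ] units [-0.01 -0.    0.  ]
pos [453.  362.5 161.6] F [ 4.8  2.2 -6.9] y-dir [-0.114  0.993  0.   ] units [-1.55 -0.   -3.13]
```

It tracks the arc to within 0.1 mm at low force, so I'll continue.

>>> step_arm --series "0.8 -0.23 0 -0.66 0; 0.8 -0.27 0 -0.645 0; 0.8 -0.31 0 -0.63 0; 0.8 -0.35 0 -0.61 0; 0.8 -0.385 0 -0.585 0"

```text
time: 4.65
position: [483.8, 366.1, 223.8]
tcp_rot: [-0.057, 0.998, -0.0, -0.0]
force: [1.0, 2.4, -7.8]
opening: 27.2
grasp_force: 30.0
```

>>> step_arm --series "0.8 -0.42 0 -0.56 0; 0.8 -0.45 0 -0.535 0; 0.8 -0.485 0 -0.505 0; 0.8 -0.515 0 -0.475 0; 0.8 -0.54 0 -0.445 0"

```text
time: 5.15
position: [531.9, 371.9, 274.1]
tcp_rot: [-0.057, 0.998, 0.0, -0.0]
force: [0.8, 4.3, -7.1]
opening: 27.2
grasp_force: 30.0
```

```bash
python3 -c "
from h import *
print(r.sense()['opening']);arc(.915);arc(1.22)"
```

```text
27.23919573744926
pos [531.9 371.9 274.1] F [ 0.8  4.3 -7.1] y-dir [-0.114  0.993  0.   ] units [ 0.01 -0.02 -0.04]
pos [531.9 371.9 274.1] F [ 0.8  4.3 -7.1] y-dir [-0.114  0.993  0.   ] units [-3.05 -0.02 -1.72]
```

>>> step_arm --series "0.8 -0.57 0 -0.42 0; 0.8 -0.59 0 -0.385 0; 0.8 -0.615 0 -0.345 0; 0.8 -0.63 0 -0.3 0; 0.8 -0.5 0 -0.2 0"

```text
time: 5.65
position: [589.9, 378.8, 307.1]
tcp_rot: [-0.057, 0.998, 0.0, 0.0]
force: [-1.3, 6.1, -1.7]
opening: 26.9
grasp_force: 30.7
```

```bash
python3 -c "
from h import *
print(r.sense()['opening']);arc(1.22)"
```

```text
26.937247599834535
pos [589.9 378.8 307.1] F [-1.3  6.1 -1.7] y-dir [-0.114  0.993  0.001] units [-0.13 -0.03 -0.07]
```

>>> step_arm --series "0.8 -0.13 0 -0.05 0; 0.8 -0.08 0 -0.03 0; 0.8 0 0 0 0; 0.8 0 0 0 0; 0.8 0 0 0 0"

```text
time: 6.15
position: [593.7, 379.2, 308.5]
tcp_rot: [-0.057, 0.998, 0.0, 0.0]
force: [0.9, 5.7, -0.9]
opening: 27.3
grasp_force: 30.9
```

```bash
python3 -c "
from h import *
arc(1.22)
c=capture('top');s=capture('scene')
cv2.imwrite('pics/a2.png',np.hstack([cv2.resize(c['image'][130:300,75:245,::-1],(400,400)),cv2.resize(s['image'][60:240,130:310,::-1],(400,400))]))"
```

```text
pos [593.7 379.2 308.5] F [ 0.9  5.7 -0.9] y-dir [-0.114  0.993  0.001] units [ 0.06 -0.03 -0.  ]
```

View pics/a2.png

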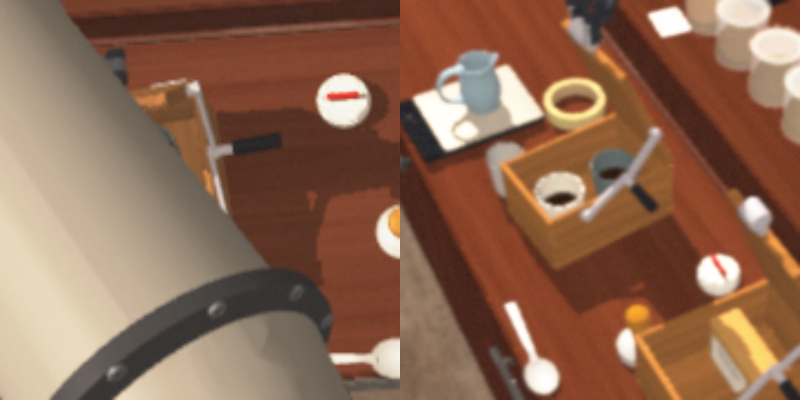

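In the right-hand crop the shut box's stay now runs straight from (588,215) to (655,133), and the lid is up with cups visible inside. The load has left the hand. I'll release and rise.

>>> step_arm --series "0.6 0 0 0 0; 0.3 0 0 0 0; 0 0 0 0 0; 0 0 0 0 0; 0 0 0 0 0"

```text
time: 6.75
position: [593.4, 378.4, 308.0]
tcp_rot: [-0.057, 0.998, -0.0, 0.0]
force: [-0.5, -0.3, -0.2]
opening: 85.5
grasp_force: 0.0
```

>>> step_arm --series "0 0 0 -0.8 0; 0 0 0 -0.9 0; 0 0 0 -0.9 0; 0 0 0 -0.9 0; 0 0 0 -0.5 0"

```text
time: 7.25
position: [593.6, 378.7, 390.8]
tcp_rot: [-0.057, 0.998, 0.001, 0.001]
force: [0.9, -0.7, 0.1]
opening: 85.5
grasp_force: 0.0
```

```bash
python3 -c "
from h import *
to([605,-122,400]);
c=capture('scene');P=cloud(c);z=P[...,2]
d=np.load('scene.npz')['P']
u0,u1,v0,v1=195,245,55,140
print(c['image'].shape); cv2.imwrite('pics/a3.png',cv2.resize(c['image'][40:260,110:340,::-1],None,fx=2.6,fy=2.6))"
```

```text
pos [593.6 378.7 390.8] F [ 0.9 -0.7  0.1] y-dir [-0.114  0.994  0.001] units [  2.28 -24.94  -0.5 ]
(384, 512, 3)
```

View pics/a3.png

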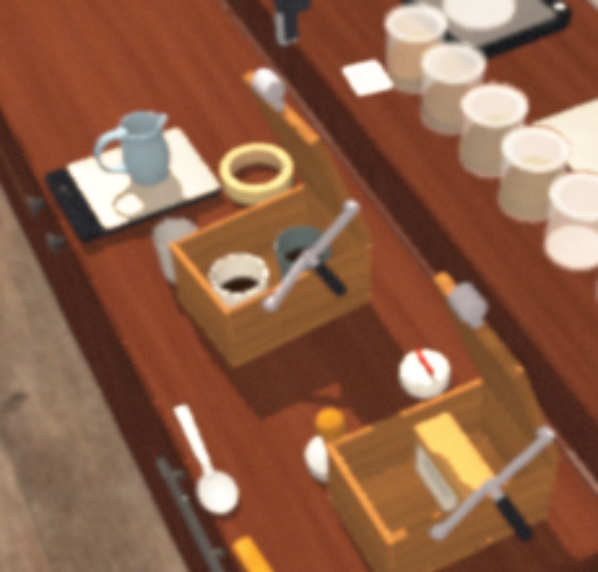

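The lid stays up by itself, with the stay straight from crop (268,303) to (352,208). Next is the peg, approached high with the fingers shut.

>>> step_arm --series "0.5 0.07 -1 -0.3 0; 1 0.07 -1 -0.3 0; 1 0.07 -1 0 0; 1 0.07 -1 0 0; 1 0.07 -1 0 0"

```text
time: 7.8
position: [597.7, 276.1, 399.7]
tcp_rot: [-0.057, 0.998, -0.0, -0.0]
force: [0.9, 0.3, -0.2]
opening: 12.3
grasp_force: 0.0
```

>>> step_arm --series "1 0.07 -1 0 0; 1 0.07 -1 0 0; 1 0.07 -1 0 0; 1 0.07 -1 0 0; 1 0.07 -1 0 0"

```text
time: 8.3
position: [602.1, 176.6, 399.9]
tcp_rot: [-0.057, 0.998, -0.0, -0.0]
force: [-0.8, -0.0, 0.1]
opening: -0.1
grasp_force: 0.0
```

>>> step_arm --series "1 0.07 -1 0 0; 1 0.07 -1 0 0; 1 0.07 -1 0 0; 1 0.07 -1 0 0; 1 0.07 -1 0 0"

```text
time: 8.8
position: [606.4, 76.5, 399.9]
tcp_rot: [-0.057, 0.998, 0.0, -0.0]
force: [-0.6, 0.5, -0.2]
opening: 0.1
grasp_force: 0.0
```

>>> step_arm --series "1 0.07 -1 0 0; 1 0.07 -1 0 0; 1 0.07 -1 0 0; 1 0.07 -1 0 0; 1 0.07 -1 0 0"

```text
time: 9.3
position: [610.6, -23.6, 399.9]
tcp_rot: [-0.057, 0.998, 0.0, -0.0]
force: [0.9, 0.1, -0.1]
opening: 0.1
grasp_force: 0.0
```

```bash
python3 -c "
from h import *
to([613,-125,400])"
```

```text
pos [610.6 -23.6 399.9] F [ 0.9  0.1 -0.1] y-dir [-0.114  0.994  0.   ] units [ 0.46 -5.05 -0.01]
```

>>> step_arm --series "1 0.09 -1 0 0; 1 0.09 -1 0 0; 1 0.09 -1 0 0; 1 0.09 -1 0 0; 1 0.09 -1 0 0"

```text
time: 9.8
position: [613.0, -123.9, 399.9]
tcp_rot: [-0.057, 0.998, 0.0, -0.0]
force: [0.3, 0.0, -0.2]
opening: 0.2
grasp_force: 0.0
```

>>> step_arm --series "1 0 0 1 0; 1 0 0 1 0; 1 0 0 1 0; 1 0 0 1 0; 1 0 0 1 0"

```text
time: 10.3
position: [612.9, -123.2, 299.1]
tcp_rot: [-0.057, 0.998, 0.0, 0.0]
force: [1.0, 0.7, 0.9]
opening: -0.3
grasp_force: 0.0
```

>>> step_arm --series "1 0 0 1 0; 1 0 0 1 0; 1 0 0 1 0; 1 0 0 1 0; 1 0 0 1 0"

```text
time: 10.8
position: [613.0, -123.1, 199.2]
tcp_rot: [-0.057, 0.998, -0.0, 0.0]
force: [0.6, 1.1, -0.4]
opening: 0.3
grasp_force: 0.0
```

```bash
python3 -c "
from h import *
to([613,-125,150])
c=capture('scene');s=capture('top')
cv2.imwrite('pics/a4.png',np.hstack([cv2.resize(c['image'][150:280,225:355,::-1],(400,400)),cv2.resize(s['image'][110:260,240:390,::-1],(400,400))]))"
```

```text
pos [ 613.  -123.1  199.2] F [ 0.6  1.1 -0.4] y-dir [-0.114  0.994 -0.   ] units [ 0.01 -0.09  2.46]
```

View pics/a4.png

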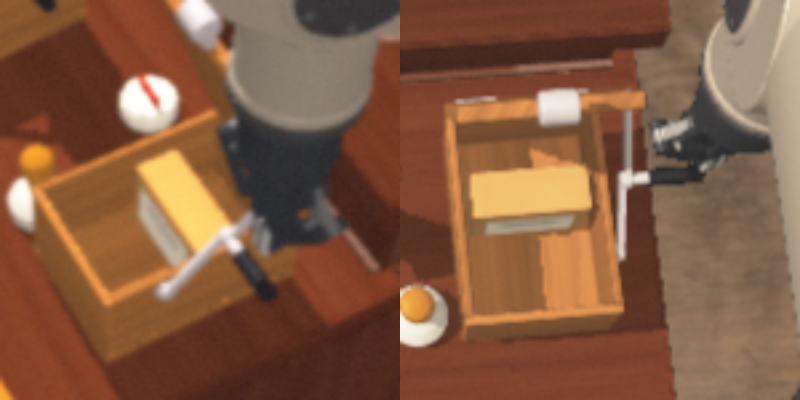

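The left crop shows the fingertips just above the black grip at (270,280), clear of the lid. The right crop shows the same with the grip at (675,177). I'll go down to touch, then press, following the knee's small backward arc.

>>> step_arm --series "1 0 -0.05 0.7 0; 1 0 -0.05 0.7 0; 1 0 0 0.7 0; 1 0 0 0.35 0; 1 0 0 0.25 0"

```text
time: 11.4
position: [613.6, -124.4, 145.1]
tcp_rot: [-0.057, 0.998, -0.0, -0.0]
force: [6.7, -0.5, 11.1]
opening: -0.4
grasp_force: 5.6
```

>>> step_arm --series "1 -0.2 0 0.25 0; 1 -0.2 0 0.25 0; 1 -0.2 0 0.25 0; 1 -0.15 0 0.25 0; 1 -0.15 0 0.25 0"

```text
time: 11.9
position: [631.9, -122.5, 120.7]
tcp_rot: [-0.057, 0.998, -0.0, 0.0]
force: [-0.7, -2.5, 5.2]
opening: 0.2
grasp_force: 2.2
```

```bash
python3 -c "
from h import *
to([632,-125,96])
c=capture('scene')
cv2.imwrite('pics/a5.png',cv2.resize(c['image'][150:280,225:355,::-1],(400,400)))"
```

```text
pos [ 631.9 -122.5  120.7] F [-0.7 -2.5  5.2] y-dir [-0.114  0.994 -0.   ] units [ 0.01 -0.12  1.23]
```

View pics/a5.png

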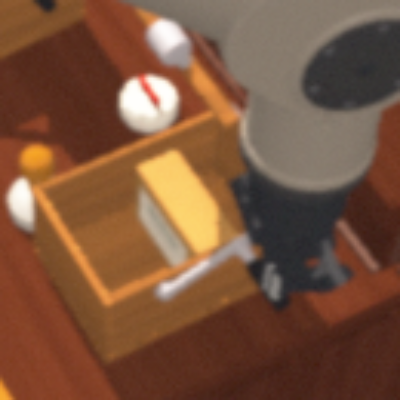

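The lower link has folded to nearly level, from crop (165,290) to (250,245), and the fingers are still on the grip at 5 N. I'll press past 40 mm.

>>> step_arm --series "1 -0.06 0 0.28 0; 1 -0.05 0 0.28 0; 1 -0.03 0 0.28 0; 1 0 0 0.28 0; 1 0 0 0.28 0"

```text
time: 12.45
position: [635.1, -121.9, 93.1]
tcp_rot: [-0.057, 0.998, -0.0, 0.001]
force: [2.3, -0.2, 4.4]
opening: 0.3
grasp_force: 2.4
```

>>> step_arm --series "1 0 0 0.1 0; 1 0 0 0 0; 1 0 0 0 0; 1 0 0 0 0; 1 0 0 0 0"

```text
time: 12.95
position: [634.3, -122.0, 91.1]
tcp_rot: [-0.057, 0.998, 0.0, 0.0]
force: [1.0, -0.3, -0.1]
opening: -0.3
grasp_force: 0.0
```

>>> step_arm --series "1 0 -0.2 0 0; 1 0 -0.2 0 0; 1 0 0 0 0; 1 0 0 0 0; 1 0 0 0 0"

```text
time: 13.45
position: [635.2, -129.9, 90.9]
tcp_rot: [-0.057, 0.998, 0.0, -0.0]
force: [0.8, -0.6, -0.5]
opening: 0.3
grasp_force: 0.0
```

The grip has dropped away, so the lid is sinking by itself. I'll wait, then withdraw outward and up.

>>> step_arm --series "1 0 -0.5 0 0; 1 0 -0.5 0 0; 1 0 -0.5 0 0; 1 0 0 0 0; 1 0 0 0 0"

```text
time: 13.95
position: [638.5, -160.2, 90.8]
tcp_rot: [-0.057, 0.998, -0.0, -0.0]
force: [-0.3, 0.5, -0.9]
opening: -0.2
grasp_force: 0.0
```

>>> step_arm --series "1 0 0 0 0; 1 0 0 0 0; 1 0 0 0 0; 1 0 0 0 0; 1 0 0 0 0"

```text
time: 14.45
position: [638.6, -159.6, 91.0]
tcp_rot: [-0.057, 0.998, -0.0, 0.0]
force: [0.1, -0.2, 0.5]
opening: 0.1
grasp_force: 0.0
```

>>> step_arm --series "1 0 0 0 0; 1 0 0 0 0; 1 0 0 0 0; 1 0 0 0 0; 1 0 0 0 0"

```text
time: 14.95
position: [638.6, -159.8, 90.9]
tcp_rot: [-0.057, 0.998, -0.0, -0.0]
force: [-0.4, 0.3, 0.2]
opening: 0.2
grasp_force: 0.0
```

>>> step_arm --series "1 0 0 -0.8 0; 1 0 0 -0.8 0; 1 0 0 -0.8 0; 1 0 0 -0.8 0; 1 0 0 -0.8 0"

```text
time: 15.45
position: [638.8, -159.8, 172.9]
tcp_rot: [-0.057, 0.998, -0.0, 0.0]
force: [0.6, -0.7, -0.1]
opening: 0.1
grasp_force: 0.0
```

>>> step_arm --series "1 0 0 -0.8 0; 1 0 0 -0.8 0; 1 0 0 -0.8 0; 1 0 0 -0.8 0; 1 0 0 0 0"

```text
time: 15.95
position: [639.6, -160.1, 237.6]
tcp_rot: [-0.057, 0.998, -0.0, 0.002]
force: [0.8, 0.2, 1.0]
opening: -0.3
grasp_force: 0.0
```

```bash
python3 -c "
from h import *
c=capture('scene');P=cloud(c);im=c['image'].astype(int)
print('force',r.sense()['force'])
z=P[...,2]
m=(P[...,0]>520)&(P[...,0]<690)&(P[...,1]>-40)&(P[...,1]<60)&(z>20)&(z<300); Q=P[m]
print('filter lid z pct',np.percentile(Q[:,2],[2,25,50,75,98]).round(1),len(Q))
A=np.c_[Q[:,:2],np.ones(len(Q))]; print(np.linalg.lstsq(A,Q[:,2],rcond=None)[0])
cv2.imwrite('pics/a6.png',cv2.resize(c['image'][40:280,110:360,::-1],None,fx=2.4,fy=2.4))"
```

```text
force [ 0.12808541  0.84056613 -1.18814873]
filter lid z pct [111.1 113.9 115.3 116.5 119.2] 1903
[-4.51597373e-04 -1.94600494e-03  1.15504537e+02]
```

View pics/a6.png

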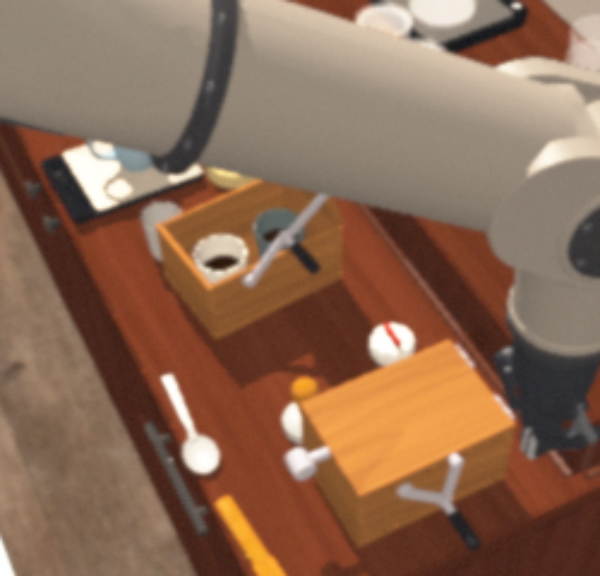

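The filter box's lid lies level at 115 mm, centred at crop (410,415), with its stay folded. The other box's stay is still straight from (250,280) to (320,200). The gripper touches nothing.

```bash
python3 -c "
from h import *
print(r.job_done())"
```

```text
the job is handed in; nothing more can be done
None
```

The filter box is shut and the other box's lid is raised and held by its locked stay; I handed the job in at about 16 s with the arm touching nothing.

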